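# Peel the top vial tray off the stuck stack and show it over the light panel

## Robot

A 7-joint arm with a two-finger parallel gripper is mounted at the origin on the work surface. World frame = base frame: x ahead of the robot, y to its left, z up, the work surface at z = 0. Lengths are in mm, angles in rad, forces in N, time in s.
With the tool pointing down it reaches from about 425 to 950 mm from the base axis. Payload 4.7 kg.
Tool frame: the origin (TCP) lies at the very end of the fingers, on their centre line; the grasp point (between the pads) lies 19 mm behind it (ctrl.grip_depth is the distance from the TCP to the grasp point, in mm); z points along the fingers, y is the direction in which the jaws open and shut (so a half turn about z gives the same grasp; the last joint's range is limited). The gripper opens to 87 mm and grips with 3 to 60 N. Pads are 19 mm wide; open, the fingers measure 117 mm over their backs; the gripper's body (75 mm by 190 mm) begins 51 mm behind the grasp point.
Start: joints at [1.288, 0.469, -0.049, 1.532, 0.024, 1.141, -0.082], TCP at [169.529, -653.383, 222.573] pointing down, gripper open.
Joint ranges: [-2.59, 2.59], [-0.33, 1.99], [-1.39, 1.29], [0.1, 2.45], [-1.04, 4.18], [0.21, 1.99], [-2.66, 2.66]. Speed limits (rad/s): [2.57, 2.57, 3.14, 3.14, 3.14, 3.14, 3.14].

## Interface

Orientations are given as a 3x3 rotation matrix whose columns are the frame's x, y, z axes.
In Python, from plant import ctrl, eyes, workorder, nets gives the robot as it stands.
- The arm moves only by the tool carry_out, never from a script. Its argument "moves" is one flat list of numbers, 7 for each row, row after row: the closure, from 0 (fully open) to 1 (shut), then the shift along the world's x, y, z in m, then the turn, a rotation vector about the world's x, y, z in degrees. A call has 1 to 20 rows; each row is the pose to reach, as a shift and turn from the pose commanded when the call began; what a row does not reach only later rows make up. A row lasts 1/12 s, in which the tool goes at most 41.7 mm and 7.16 degrees, less where a joint would pass 70% of its speed; a pose out of reach is approached as far as the arm can. A call with a gripper value outside its range is refused whole. The fingers move at their own pace and stop on an object; "squeeze" is the grip in N (left out, the last holds). Time passes only in rows, so rows that repeat a pose let the fingers close. It gives the time, the measured TCP pose, the force and the opening at its end, in the units of the state.
- ctrl.read_state(): the state, without advancing time (a new reading comes with each control period).
- eyes.snapshot(name): name is "scene" or "top"; returns the picture (400x640x3 uint8, blue, green, red); there is no depth.
- eyes.camera_info(name): a dict with "intrinsics" (3x3 intrinsics, pixels), "R" (3x3) and "t" (3): a world point X has camera coordinates R X + t. Camera axes: x right, y down, z forward; pixel columns grow to the right and rows downward; lengths in mm; the calibration is good to about 2 mm. A picture is of the moment at which its call begins. camera_info takes no time and is no camera call.
- workorder.finish_job(): hands the job in, once; it reports no verdict.
Trained networks look in the newest picture that a camera, given by its name, has taken for a name from the list of things; names that differ only in an ending like _2 or _b are one class to them, and where a whole thing is asked for, a point or a joint stands for the part that bears it (a point fixed in the world has none). Each returns a list of dicts, best first, with "score" (0 to 1); they miss things now and then, are a little off and sometimes report something else, mostly with a low value. They report only what shows in the picture. A call takes as long as a camera call. They do not tell look-alikes from the thing itself.
- nets.find_in(name, camera): "xyz" ([x, y, z] in mm, in the coordinates of the camera as it stood for that picture, good to about 4 mm: the middle of the surface that is visible of it).
- nets.masks_of(name, camera): "pixels" (400x640 bool, what is visible of it).
The state is a dict: "time_s": time; "joints": joint angles; "joint_vel": joint speeds; "joint_efforts": joint torques, N m; "tool_pos": TCP position; "tcp_rot": TCP orientation; "force": force on the tool from outside, world axes, zero at the start; "ft_torque": the same for the moment, N m; "width": finger opening in mm.
Only numpy, scipy, OpenCV 4.12 (cv2) and the standard library are available. Lean on these libraries where they do the work, as an engineer would, in place of code of your own. Each camera call takes 0.05 s, during which the arm holds its last target. There are 200 camera calls.

## Task

The nested vial trays have stuck together: peel off only the top one by its upright corner tab, raising that corner well up while the opposite corner still rests on the stack, then lift it clear. Leave the trays beneath and the other things on the bench where they are. Finish while holding the tray by the gripper, about level and right way up, centred over the light panel with its rim roughly 15 cm above the bench, so that it can be inspected; do not put it down or let go.

Things in the scene. Friction and masses are not known exactly. Their poses are not given: they have to be found in the camera images.
- tray: Top tray, white moulded plastic, about 0.1 kg, rim 150 (x) x 110 (y) x 4 mm. Origin: centre of the rim's underside; z up. Below the rim a body 124 x 84 mm goes 12 mm down into the tray beneath, 3 mm play all round. Soft lips at the middle of each of the four sides grip it, 6 to 9 N in all; each lets go once the tray has risen about 7 mm there.
- tab (a point): Middle of the upright corner tab at the top tray's (-x, -y) corner: 80 mm from the tray's centre, 20 mm above its origin. The tab is a plate 24 mm long along the tray's diagonal, 10 mm thick across it, reaching from 4 to 32 mm above the tray's origin. The diagonal from the tab to the far corner points 0.633 rad counter-clockwise from the tray's x axis.
- far_corner (a point): The corner of the top tray farthest from the tab, on the rim's underside: 75 mm in x and 55 mm in y from the tray's origin.
- stack: The lower nested trays (same white plastic, same outline) on a heavy steel base plate 190 x 150 x 8 mm, 1.1 kg in all, standing loose on the bench. Origin: centre of the plate's underside on the bench; z up. The top tray's origin starts 60 mm straight above it with the same x axis.
- panel: Flat light panel fixed on the bench, 200 (x) x 160 (y) x 12 mm, white face in an aluminium frame. Origin: centre of its underside; z up.
- amber_bottle: Amber bottle with white cap, 66 mm across, 100 mm high. Origin: centre of its underside. Leave alone.
- beaker: Glass beaker, 70 mm across, 90 mm high. Origin: centre of its underside. Leave alone.
- white_jar: White jar, 60 mm across, 70 mm high. Origin: centre of its underside. Leave alone.
Mind the look-alikes: they are no part of the job. Leave any blue look-alike of the tray alone. What is shaped like the stack but turquoise is not meant.

How it is judged:
By the outcome, as a careful person would: the job done as asked, in the order asked, and still so for the second after the job is handed in, while the arm keeps its last pose, push and grip.
It also fails if it takes over 45 s, if anything falls off the work surface, if the arm or the gripper's body presses on something with over 40 N, if the wrist force passes 120 N, or if a joint passes its speed limit or range.

## Working session

There is one attempt and no reset: what is moved stays moved. The work goes in short steps, Python scripts to look and compute and a tool call to move; the robot and the scene stay as the last step left them, time stands still between calls to the robot, and variables do not carry over. Pictures are saved under pics/ and viewed, about 8 in all and at most 12, crops included, and the job is handed in when it is done.

Besides the shell and the picture viewer there is one more tool, called after "Request:" by a JSON object that holds its "op" and its "data", one argument or row to a line. carry_out: Moves the arm, as the interface text tells. Its arguments: {"type":"object","properties":{"moves":{"type":"array","items":{"type":"number"}},"squeeze":{"type":"number"}},"required":["moves"]}

```bash
mkdir -p pics; ls
python3 - <<'E'
from plant import ctrl, eyes, workorder, nets
import cv2,numpy as np
np.set_printoptions(precision=3,suppress=True)
for c in("scene","top"):
    im=eyes.snapshot(c); cv2.imwrite(f"pics/{c}0.png",im)
    I=eyes.camera_info(c); R=np.array(I["R"]);t=np.array(I["t"]); print(c,np.array(I["intrinsics"]).tolist(),(-R.T@t))
    for n in("tray","tab","far_corner","stack","panel","amber_bottle","beaker","white_jar"):
        for d in nets.find_in(n,c)[:4]:
            x=np.array(d["xyz"]);p=np.array(I["intrinsics"])@x
            print(n,round(d["score"],2),R.T@(x-t),(p/p[2])[:2].round())
s=ctrl.read_state();print(s["time_s"],s["tool_pos"],s["tcp_rot"],s["width"],s["force"],ctrl.grip_depth)
E
```

```text
pics
scene [[395.04596889599503, 0.0, 312.13653459933096], [0.0, 395.04596889599503, 197.2446881751082], [0.0, 0.0, 1.0]] [1131.35   192.887  926.13 ]
tray 0.86 [ 354.626 -235.949   12.815] [265. 146.]
tray 0.56 [ 580.18  -190.225   56.827] [247. 196.]
tab 0.98 [ 350.028 -228.552   10.723] [268. 146.]
tab 0.8 [ 574.129 -189.059   62.347] [248. 193.]
far_corner 0.94 [ 579.75  -189.921   59.78 ] [247. 195.]
far_corner 0.83 [ 353.974 -233.324   12.254] [266. 146.]
far_corner 0.37 [578.351 438.437  60.71 ] [484. 260.]
stack 0.62 [ 742.022 -435.55    34.324] [140. 223.]
stack 0.57 [ 628.816 -148.104    6.655] [256. 224.]
stack 0.16 [ 580.064 -190.029   59.465] [247. 195.]
panel 0.62 [517.338 224.287  12.777] [399. 226.]
amber_bottle 0.7 [707.813  27.997  65.555] [307. 256.]
beaker 0.92 [ 532.222 -436.319   62.234] [177. 161.]
white_jar 0.93 [578.179 437.419  59.713] [484. 260.]
top [[461.77723802943524, 0.0, 323.0465387954475], [0.0, 461.77723802943524, 203.61680255087012], [0.0, 0.0, 1.0]] [ 293.303  -11.662 1406.09 ]
tray 0.93 [ 348.97  -230.091   12.374] [393. 267.]
tray 0.69 [ 584.435 -194.474   63.512] [384. 186.]
tab 0.94 [ 350.391 -232.924   16.381] [395. 267.]
tab 0.91 [ 582.725 -194.036   61.59 ] [384. 187.]
far_corner 0.78 [ 348.066 -232.724   11.612] [394. 267.]
far_corner 0.69 [ 580.747 -196.906   60.033] [385. 188.]
stack 0.82 [ 536.242 -167.251    5.96 ] [373. 205.]
stack 0.71 [ 714.365 -445.564   39.22 ] [465. 149.]
panel 0.94 [505.614 220.756   9.942] [246. 211.]
amber_bottle 0.74 [676.565  16.05   70.457] [315. 154.]
amber_bottle 0.7 [ 582.655 -196.058   58.841] [385. 187.]
beaker 0.98 [ 528.909 -457.866   55.001] [472. 208.]
white_jar 0.67 [554.245 431.472  70.223] [172. 190.]
0.9 [ 169.523 -653.414  222.604] [[ 0.968  0.251  0.   ]
 [ 0.251 -0.968 -0.   ]
 [ 0.     0.    -1.   ]] 87.09134674921698 [ 0.537  1.323 -0.429] 18.700000000000003
```

Run:
```python
import cv2,numpy as np
a=cv2.imread("pics/scene0.png");b=cv2.imread("pics/top0.png")
cv2.imwrite("pics/v1.png",np.vstack([cv2.resize(a[80:330,80:560],None,fx=1.2,fy=1.2),cv2.resize(b[100:350,120:600],None,fx=1.2,fy=1.2)]))
cv2.imwrite("pics/v2.png",np.hstack([cv2.resize(a[140:270,185:315],(400,400),interpolation=2),cv2.resize(b[135:265,320:450],(400,400),interpolation=2)]))
```

```text
(no output)
```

View pics/v1.png

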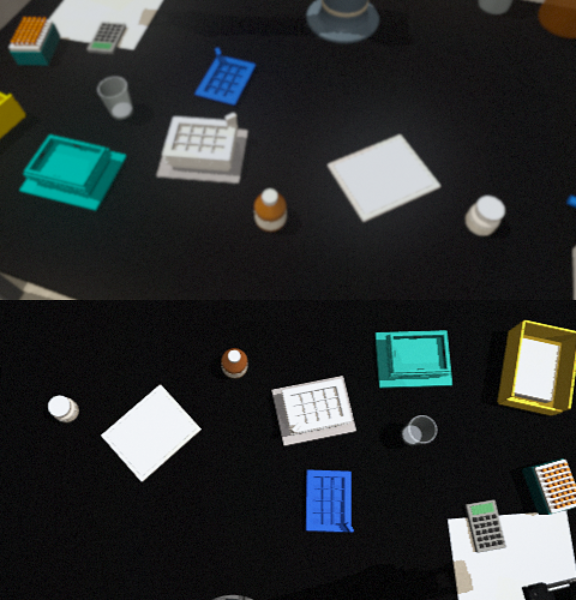

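View pics/v2.png

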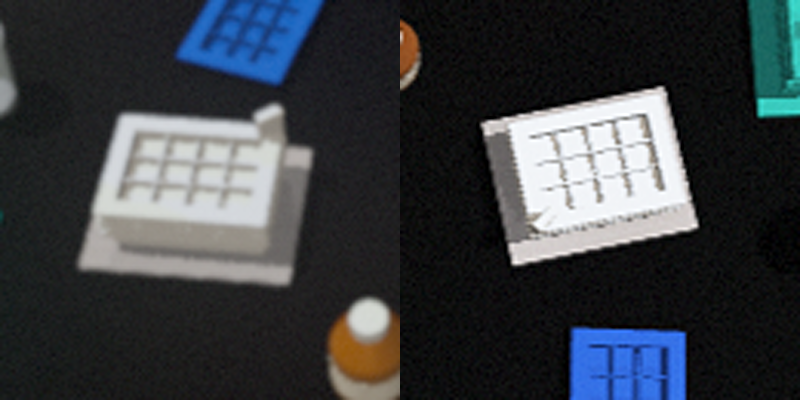

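White stack with white tray: top px (384,187). Look-alikes are the blue tray at top px (394,267) and the turquoise stack at (465,149). The close crop confirms the white one, with its tab at the lower left of the top view. Next I fit the exact poses.

```bash
cat > h.py <<'E'
from plant import ctrl, eyes, workorder, nets
import cv2,numpy as np
from scipy.optimize import minimize
np.set_printoptions(precision=3,suppress=True)
S=4
def cam(c):
    I=eyes.camera_info(c); return np.array(I["intrinsics"]),np.array(I["R"]),np.array(I["t"])
def proj(P,c):
    K,R,t=cam(c); q=(R@np.asarray(P).T).T+t; q=q@K.T; return q[:,:2]/q[:,2:]
def box(x0,x1,y0,y1,z0,z1): return np.array([[x,y,z] for x in(x0,x1) for y in(y0,y1) for z in(z0,z1)],float)
a=.633;Rd=np.array([[np.cos(a),-np.sin(a),0],[np.sin(a),np.cos(a),0],[0,0,1]])
TAB=box(-92,-68,-5,5,4,32)@Rd.T
RIM=box(-75,75,-55,55,0,4)
def render(parts,c):
    m=np.zeros((400*S,640*S),np.uint8)
    for P in parts:
        h=cv2.convexHull(((proj(P,c)+.5)*S).astype(np.float32)); cv2.fillConvexPoly(m,h.astype(int),255)
    return cv2.resize(m,(640,400),interpolation=cv2.INTER_AREA)/255.
def T(P,x,y,yaw):
    c,s=np.cos(yaw),np.sin(yaw); return P@np.array([[c,s,0],[-s,c,0],[0,0,1]])+[x,y,0]
E
python3 - <<'E'
from h import *
PL=box(-95,95,-75,75,0,8);BL=box(-75,75,-55,55,22,64);TB=TAB+[0,0,60];PN=box(-100,100,-80,80,0,12)
def blob(c,pt):
    g=cv2.imread(f"pics/{c}0.png").max(2); n,l=cv2.connectedComponents((g>55).astype(np.uint8))
    m=l==l[int(pt[1]),int(pt[0])]; print(c,m.sum()); return m.astype(float)
for nm,parts,pts,x0 in(("stack",[PL,BL,TB],dict(scene=(247,196),top=(384,187)),(575,-195,-1.4)),("panel",[PN],dict(scene=(399,226),top=(246,211)),(510,222,.6))):
    M={c:blob(c,p) for c,p in pts.items()}
    for cs in(("scene",),("top",),("scene","top")):
        f=lambda v:sum(np.abs(render([T(P,v[0],v[1],v[2]/50) for P in parts],c)-M[c]).sum() for c in cs)
        best=min((minimize(f,(x0[0],x0[1],(x0[2]+d)*50),method="Nelder-Mead",options=dict(initial_simplex=np.array([[0,0,0],[15,0,0],[0,15,0],[0,0,10]])+[x0[0],x0[1],(x0[2]+d)*50])) for d in((0,) if nm=="stack" else (-.8,-.4,0,.4,.8))),key=lambda r:r.fun)
        v=best.x; print(nm,cs,v[:2],v[2]/50,best.fun)
    if nm=="stack":
        yaw=v[2]/50; print("tab",T(np.array([[-80,0,80.]])@Rd.T,v[0],v[1],yaw),"diag deg",np.degrees(yaw+a))
E
```

```text
scene 3676
top 2992
stack ('scene',) [ 580.471 -192.885] -1.3284927636914698 214.1843137254902
stack ('top',) [ 579.998 -192.274] -1.3337123843277743 55.498039215686276
stack ('scene', 'top') [ 579.92  -192.303] -1.3343750270353993 270.1333333333333
tab [[ 518.804 -140.681   80.   ]] diag deg -40.185828905002396
scene 4104
top 3484
panel ('scene',) [513.2   223.994] -0.8073463776066067 184.3921568627451
panel ('top',) [509.73  222.645] -0.8030291203034646 61.611764705882344Traceback (most recent call last):
  File "<stdin>", line 10, in <module>
  File "<stdin>", line 10, in <genexpr>
    res = _minimize_neldermead(fun, x0, args, callback, bounds=bounds,
                               **options)
    fxr = func(xr)
    fx = function(np.copy(x), *(wrapper_args + args))
  File "<stdin>", line 9, in <lambda>
  File "<stdin>", line 9, in <genexpr>
  File "h.py", line 17, in render
    h=cv2.convexHull(((proj(P,c)+.5)*S).astype(np.float32)); cv2.fillConvexPoly(m,h.astype(int),255)
                       ~~~~^^^^^
  File "h.py", line 9, in proj
    K,R,t=cam(c); q=(R@np.asarray(P).T).T+t; q=q@K.T; return q[:,:2]/q[:,2:]
          ~~~^^^
  File "h.py", line 7, in cam
    I=eyes.camera_info(c); return np.array(I["intrinsics"]),np.array(I["R"]),np.array(I["t"])
ValueError: time passes only in moves, steps and waits
```

Request:
{"op": "carry_out", "data": {
  "moves": [0.3, 0.02, 0.028, 0, 0, 0, 7, 0.3, 0.04, 0.057, 0, 0, 0, 14, 0.4, 0.06, 0.086, 0, 0, 0, 21, 0.5, 0.08, 0.115, 0, 0, 0, 28, 0.5, 0.1, 0.145, 0, 0, 0, 35, 0.5, 0.12, 0.174, 0, 0, 0, 42, 0.5, 0.14, 0.204, 0, 0, 0, 49, 0.5, 0.16, 0.233, 0, 0, 0, 56, 0.5, 0.18, 0.263, 0, 0, 0, 63, 0.5, 0.2, 0.292, 0, 0, 0, 70, 0.5, 0.22, 0.322, 0, 0, 0, 77, 0.5, 0.24, 0.352, 0, 0, 0, 84, 0.5, 0.26, 0.381, 0, 0, 0, 91, 0.5, 0.28, 0.411, 0, 0, 0, 98, 0.5, 0.3, 0.44, 0, 0, 0, 105, 0.5, 0.32, 0.47, 0, 0, 0, 112, 0.5, 0.34, 0.499, 0, 0, 0, 119, 0.5, 0.3495, 0.5128, 0, 0, 0, 125.3, 0.5, 0.3495, 0.5128, 0, 0, 0, 125.3, 0.5, 0.3495, 0.5128, -0.03, 0, 0, 125.3]
}}

```text
time_s: 2.57
tool_pos: [523.5, -140.1, 197.2]
tcp_rot: [[-0.764, 0.645, 0.011], [0.645, 0.765, -0.003], [-0.01, 0.005, -1.0]]
force: [1.1, -1.1, -0.6]
width: 43.6
```

Run:
```python
from h import *
s=ctrl.read_state();print(s["time_s"],s["tool_pos"],np.array(s["tcp_rot"]),s["width"],s["force"],np.array(s["joints"]))
r=np.array(s["tcp_rot"]);print(np.degrees(np.arctan2(r[1,0],r[0,0])))
```

```text
2.5667 [ 523.529 -140.085  197.175] [[-0.764  0.645  0.011]
 [ 0.645  0.765 -0.003]
 [-0.01   0.005 -1.   ]] 43.62295635391489 [ 1.108 -1.097 -0.583] [ 0.748  0.354 -0.704  1.857  0.27   1.015  0.803]
139.86314992610994
```

Request:
{"op": "carry_out", "data": {
  "moves": [0.5, 0, 0, -0.03, 0, 0, 0, 0.5, 0, 0, -0.06, 0, 0, 0, 0.5, 0, 0, -0.085, 0, 0, 0, 0.5, 0, 0, -0.105, 0, 0, 0, 0.5, 0, 0, -0.115, 0, 0, 0, 0.5, 0, 0, -0.122, 0, 0, 0, 0.5, 0, 0, -0.124, 0, 0, 0, 0.5, 0, 0, -0.124, 0, 0, 0]
}}

```text
time_s: 3.23
tool_pos: [519.3, -141.0, 69.0]
tcp_rot: [[-0.764, 0.646, 0.001], [0.646, 0.764, -0.0], [-0.001, 0.0, -1.0]]
force: [1.1, 0.8, 0.6]
width: 43.5
```

Run:
```python
from h import *
s=ctrl.read_state();print(s["tool_pos"],s["force"])
a=eyes.snapshot("scene");b=eyes.snapshot("top")
cv2.imwrite("pics/v3.png",np.hstack([cv2.resize(a[140:240,200:300],(400,400),interpolation=2),cv2.resize(b[155:255,330:430],(400,400),interpolation=2)]))
```

```text
[ 519.342 -141.013   68.988] [1.08  0.765 0.648]
```

View pics/v3.png

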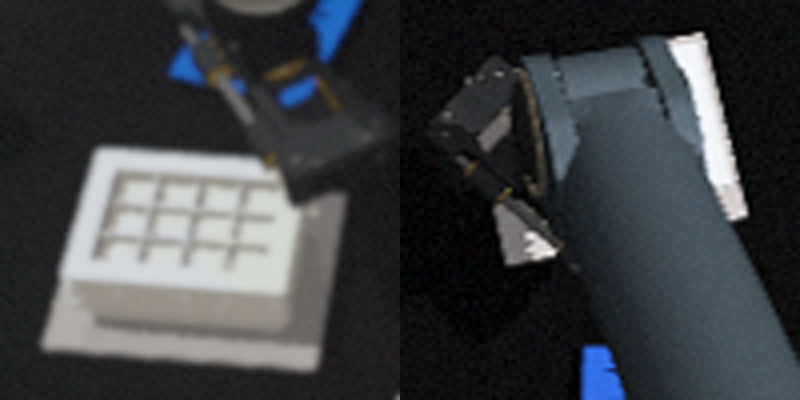

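The gripper hides the tab, but the forces stay near zero and the stack has not moved. I'll close gently.

Request:
{"op": "carry_out", "data": {
  "moves": [0.75, 0, 0, 0, 0, 0, 0, 0.8, 0, 0, 0, 0, 0, 0, 0.85, 0, 0, 0, 0, 0, 0, 0.9, 0, 0, 0, 0, 0, 0, 1, 0, 0, 0, 0, 0, 0, 1, 0, 0, 0, 0, 0, 0, 1, 0, 0, 0, 0, 0, 0],
  "squeeze": 8
}}

```text
time_s: 3.92
tool_pos: [519.6, -139.9, 68.7]
tcp_rot: [[-0.765, 0.645, 0.001], [0.645, 0.765, 0.001], [-0.0, 0.001, -1.0]]
force: [1.2, 1.6, 1.0]
width: 10.0
```

Request:
{"op": "carry_out", "data": {
  "moves": [1, 0, 0, 0, 0, 0, 0, 1, 0, 0, 0, 0, 0, 0, 1, 0, 0, 0, 0, 0, 0, 1, 0, 0, 0.0025, 0.65, 0.76, 0, 1, 0.0003, -0.0003, 0.0055, 1.29, 1.53, 0, 1, 0.0005, -0.0005, 0.0085, 1.94, 2.29, 0, 1, 0.0008, -0.0007, 0.0115, 2.58, 3.06, 0, 1, 0.0011, -0.0009, 0.0145, 3.22, 3.82, 0, 1, 0.0014, -0.0012, 0.0175, 3.87, 4.58, 0, 1, 0.0018, -0.0015, 0.0203, 4.51, 5.35, 0, 1, 0.0022, -0.0019, 0.0233, 5.16, 6.11, 0, 1, 0.0022, -0.0019, 0.0233, 5.16, 6.11, 0],
  "squeeze": 50
}}

```text
time_s: 4.92
tool_pos: [521.5, -142.9, 92.2]
tcp_rot: [[-0.756, 0.646, -0.107], [0.64, 0.763, 0.091], [0.141, 0.0, -0.99]]
force: [0.0, 3.6, -0.7]
width: 9.5
```

Run:
```python
from h import *
s=ctrl.read_state();print(s["tool_pos"],s["force"],s["width"],s["ft_torque"])
a=eyes.snapshot("scene");b=eyes.snapshot("top")
cv2.imwrite("pics/v4.png",np.hstack([cv2.resize(a[140:240,200:300],(400,400),interpolation=2),cv2.resize(b[155:255,330:430],(400,400),interpolation=2)]))
```

```text
[ 521.509 -142.895   92.162] [ 0.024  3.598 -0.724] 9.456385131490213 [ 0.65  -0.164  0.073]
```

View pics/v4.png

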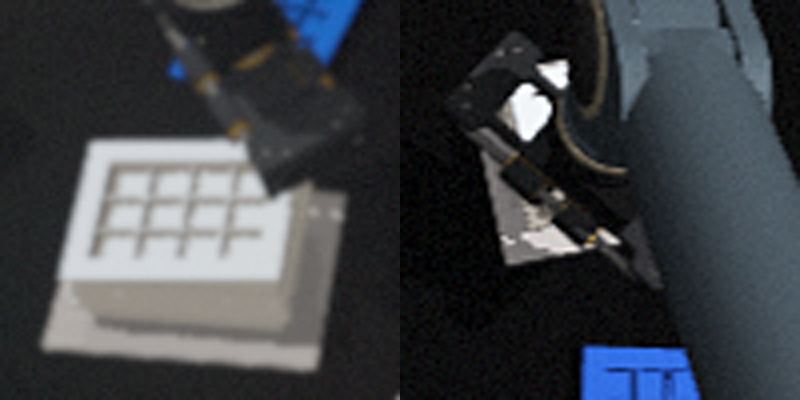

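The near corner is up about 24 mm, the stack hasn't moved and the far side is still seated. I'll go on to 17°.

Request:
{"op": "carry_out", "data": {
  "moves": [1, 0.0005, -0.0004, 0.003, 0.64, 0.76, 0, 1, 0.001, -0.0008, 0.0059, 1.29, 1.53, 0, 1, 0.0015, -0.0013, 0.0088, 1.94, 2.29, 0, 1, 0.0021, -0.0017, 0.0117, 2.58, 3.06, 0, 1, 0.0027, -0.0023, 0.0146, 3.22, 3.82, 0, 1, 0.0033, -0.0028, 0.0175, 3.87, 4.58, 0, 1, 0.004, -0.0034, 0.0204, 4.51, 5.35, 0, 1, 0.0047, -0.004, 0.0233, 5.16, 6.11, 0, 1, 0.0055, -0.0047, 0.0262, 5.8, 6.88, 0, 1, 0.0055, -0.0047, 0.0262, 5.8, 6.88, 0, 1, 0.0055, -0.0047, 0.0262, 5.8, 6.88, 0]
}}

```text
time_s: 5.93
tool_pos: [526.9, -147.4, 118.0]
tcp_rot: [[-0.731, 0.645, -0.223], [0.617, 0.764, 0.189], [0.292, 0.0, -0.956]]
force: [-0.1, 1.0, -0.5]
width: 9.3
```

Run:
```python
from h import *
s=ctrl.read_state();print(s["tool_pos"],s["force"],s["width"],s["ft_torque"])
a=eyes.snapshot("scene")
cv2.imwrite("pics/v5.png",cv2.resize(a[140:240,200:300],(500,500),interpolation=2))
```

```text
[ 526.926 -147.437  117.999] [-0.119  1.017 -0.468] 9.261981477229588 [-0.123 -0.429  0.033]
```

View pics/v5.png

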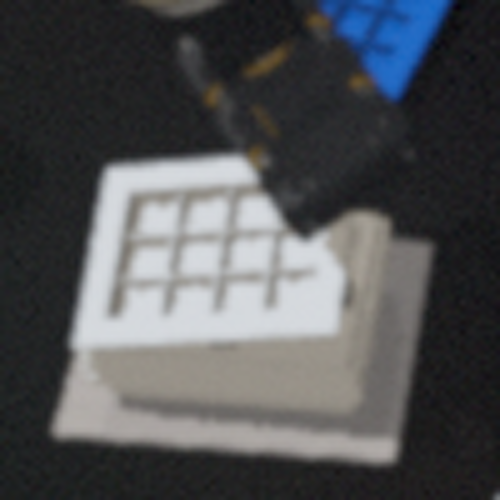

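The tray is tilted about 17° with its far corner still on the stack. Next I lift it straight up, then level it.

Request:
{"op": "carry_out", "data": {
  "moves": [1, 0, 0, 0.003, 0, 0, 0, 1, 0, 0, 0.008, 0, 0, 0, 1, 0, 0, 0.014, 0, 0, 0, 1, 0, 0, 0.02, 0, 0, 0, 1, 0, 0, 0.026, 0, 0, 0, 1, 0, 0, 0.032, 0, 0, 0, 1, 0, 0, 0.038, 0, 0, 0, 1, 0, 0, 0.043, 0, 0, 0, 1, 0, 0, 0.045, -1.3, -1.5, 0, 1, 0, 0, 0.045, -2.6, -3, 0, 1, 0, 0, 0.045, -3.9, -4.6, 0, 1, 0, 0, 0.045, -5.2, -6.1, 0, 1, 0, 0, 0.045, -6.5, -7.6, 0, 1, 0, 0, 0.045, -7.7, -9.2, 0, 1, 0, 0, 0.045, -9, -10.7, 0, 1, 0, 0, 0.045, -10, -11.9, 0, 1, 0, 0, 0.045, -10.97, -12.99, 0, 1, 0, 0, 0.045, -10.97, -12.99, 0]
}}

```text
time_s: 7.48
tool_pos: [525.9, -146.2, 163.6]
tcp_rot: [[-0.765, 0.644, -0.0], [0.644, 0.765, -0.001], [-0.0, -0.001, -1.0]]
force: [0.2, -0.1, -1.0]
width: 9.7
```

Run:
```python
from h import *
s=ctrl.read_state();print(s["tool_pos"],s["force"],s["width"],s["ft_torque"])
a=eyes.snapshot("scene");b=eyes.snapshot("top")
cv2.imwrite("pics/v6.png",np.hstack([cv2.resize(a[100:240,180:320],(400,400),interpolation=2),cv2.resize(b[135:275,310:450],(400,400),interpolation=2)]))
```

```text
[ 525.926 -146.217  163.557] [ 0.169 -0.069 -0.971] 9.702550137487622 [ 0.144 -0.04   0.003]
```

View pics/v6.png

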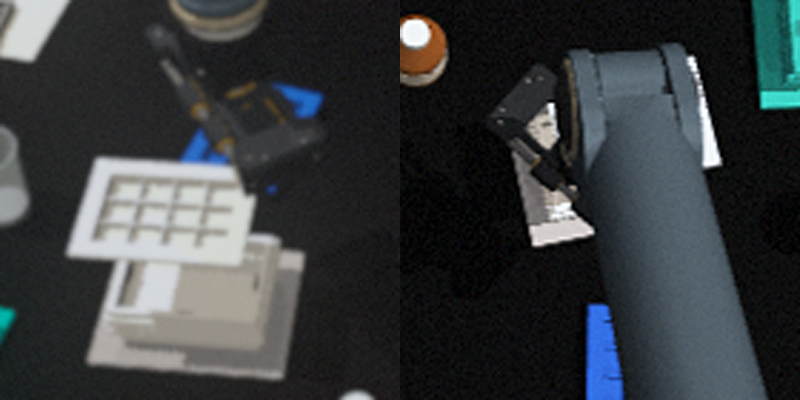

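The tray is clear and about level, only one tray came up, and the stack is in place. Now over to the panel.

Request:
{"op": "carry_out", "data": {
  "moves": [1, -0.001, 0.007, 0, 0, 0, 0, 1, -0.004, 0.022, 0, 0, 0, 0, 1, -0.008, 0.045, 0, 0, 0, 0, 1, -0.013, 0.073, 0, 0, 0, 0, 1, -0.019, 0.103, 0, 0, 0, 0, 1, -0.025, 0.135, 0, 0, 0, 0, 1, -0.031, 0.169, 0, 0, 0, 0, 1, -0.037, 0.203, -0.001, 0, 0, 0, 1, -0.043, 0.237, -0.002, 0, 0, 0, 1, -0.049, 0.271, -0.003, 0, 0, 0, 1, -0.055, 0.305, -0.004, 0, 0, 0, 1, -0.061, 0.336, -0.005, 0, 0, 0, 1, -0.066, 0.364, -0.006, 0, 0, 0, 1, -0.07, 0.388, -0.006, 0, 0, 0, 1, -0.074, 0.407, -0.006, 0, 0, 0, 1, -0.0755, 0.417, -0.006, 0, 0, 0, 1, -0.0765, 0.421, -0.006, 0, 0, 0, 1, -0.0765, 0.421, -0.006, 0, 0, 0, 1, -0.0765, 0.421, -0.006, 0, 0, 0]
}}

```text
time_s: 9.17
tool_pos: [450.3, 272.8, 156.8]
tcp_rot: [[-0.764, 0.646, -0.0], [0.646, 0.764, -0.001], [-0.001, -0.001, -1.0]]
force: [-0.4, -1.2, -1.0]
width: 9.5
```

Run:
```python
from h import *
s=ctrl.read_state();print(s["tool_pos"],s["force"],s["width"])
a=eyes.snapshot("scene");b=eyes.snapshot("top")
cv2.imwrite("pics/scene7.png",a);cv2.imwrite("pics/top7.png",b)
# expected rim corners (tool pose) to compare
p=np.array(s["tool_pos"]);yaw=np.radians(-40.2)-.633;d=np.array([np.cos(yaw+.633),np.sin(yaw+.633)])
c=p[:2]+80*d;z=p[2]-8.7;print("pred centre",c,z)
P=T(RIM,c[0],c[1],yaw)+[0,0,z]
A=[]
for cn,im,(x0,y0) in(("scene",a,(310,110)),("top",b,(180,120))):
    im=cv2.resize(im[y0:y0+170,x0:x0+170],None,fx=2.35,fy=2.35,interpolation=2)
    q=proj(P,cn)
    for u,v in q[[1,3,5,7]]: cv2.circle(im,(int((u+.5-x0)*2.35),int((v+.5-y0)*2.35)),3,(0,0,255),1)
    A.append(im)
cv2.imwrite("pics/v7.png",np.hstack(A))
for cn in("scene","top"):
    K,R,t=cam(cn)
    for n in("tray","stack"):
        for e in nets.find_in(n,cn)[:3]: print(cn,n,round(e["score"],2),R.T@(np.array(e["xyz"])-t))
```

```text
[450.327 272.807 156.825] [-0.383 -1.193 -1.036] 9.493246437917643
pred centre [511.43  221.171] 148.12484784539708
scene tray 0.98 [510.399 221.668 147.136]
scene stack 0.9 [ 744.313 -435.651   30.652]
scene stack 0.82 [ 593.194 -178.927   35.75 ]
top tray 0.84 [522.466 206.628 142.107]
top tray 0.71 [ 349.481 -229.704    8.199]
top stack 0.83 [ 571.357 -189.328   37.377]
top stack 0.77 [ 714.693 -447.87    37.149]
```

View pics/v7.png

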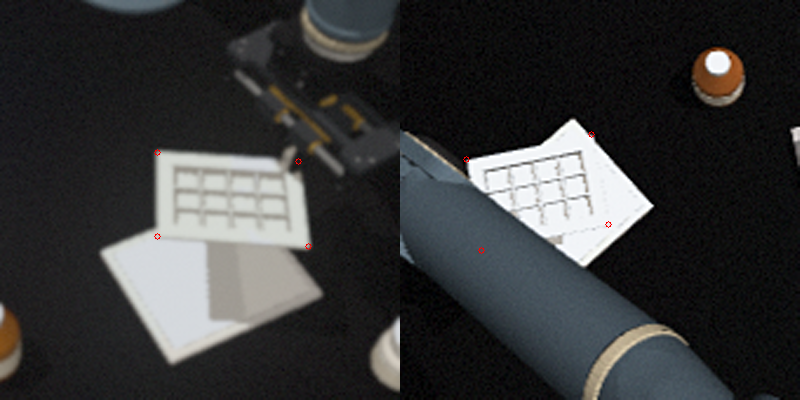

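Run:
```python
from h import *
C={c:cam(c) for c in("scene","top")}
import h; h.cam=lambda c:C[c]
PL=box(-95,95,-75,75,0,8)
for hgt in(50,52,54):
  BL=box(-75,75,-55,55,22,hgt)
  g=cv2.imread("pics/top7.png").max(2);n,l=cv2.connectedComponents((g>55).astype(np.uint8));M=(l==l[187,384])*1.
  f=lambda v:np.abs(render([T(P,v[0],v[1],v[2]/50) for P in(PL,BL)],"top")-M).sum()
  r=minimize(f,(580,-192,-66.7),method="Nelder-Mead",options=dict(initial_simplex=np.array([[0,0,0],[8,0,0],[0,8,0],[0,0,5]])+[580,-192,-66.7]))
  print(hgt,r.x[:2],r.x[2]/50,r.fun)
s=ctrl.read_state();print(s["tool_pos"],s["width"],np.abs(s["joint_vel"]).max())
print(workorder.finish_job())
```

```text
50 [ 580.03  -192.368] -1.334862689112058 66.17647058823529
52 [ 580.03  -192.368] -1.334862689112058 66.17647058823529
54 [ 580.03  -192.368] -1.334862689112058 66.17647058823529
[450.599 272.919 157.057] 9.941704657546172 0.006256327422899436
the job is handed in; nothing more can be done
None
```

I peeled off only the top white tray by its corner tab and handed the job in with the gripper holding it over the light panel, at about 9 s on the robot's clock.

- **Peel and lift:** I gripped the tab with a 50 N squeeze and pivoted the tray about its far corner to about 17°. That raised the tab about 50 mm while the picture showed the far corner still on the stack. I then lifted the tray straight up, levelled it and carried it across.
- **Final pose:** From the tool pose, the tray's centre is at about (511, 221) mm. The panel's centre, from the mask fits, is at about (510–513, 223) mm. The rim's underside is about 148 mm above the bench. The predicted rim corners matched the visible ones in the pictures to about a pixel, so the tray is about level and right way up.
- **Stack:** Refitting it afterwards gave (580.0, −192.4) mm, against (579.9, −192.3) mm before, so it did not move measurably.
- **Other things on the bench:** Nothing looked moved in the pictures, but I did not measure the bottle, beaker or jar afterwards.
- **Disagreement:** With the arm hiding part of the tray, the network's top-view estimate of its position was 10–15 mm off the other measurements. The scene view agreed to about 1 mm, so I relied on that. My two-camera fit of the panel crashed, so its centre comes from the separate camera fits, which agree to about 4 mm.

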